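Take the play out of a vegetable cutter's disc

TASK

The slicing disc on the vegetable cutter is loose on its cross pin: rock it by pressing first the left pad, then the right pad, down onto its stop, with light fingertip pressure (about half a kilo, never as much as two). Then turn the hand nut in the middle clockwise until the play is just gone plus a nip of about 15 degrees (at least 5, at most 25), and press the left and then the right pad again to feel that the disc no longer rocks. Finish with your hands off the machine, and leave the bowl, the cup and the wooden blocks beside it alone.

Things in the scene. Friction and masses are not known exactly. Their poses are not given: they have to be found in the camera images.
- machine: Vegetable cutter drive head, feed hood off: steel housing 230 mm deep (its x), 250 mm wide (its y), 97 mm high, fixed on the bench. Origin under its centre on the bench, z up, x away from the robot, y to the robot's left (turned up to 0.45 rad). A vertical spindle stands on its z axis.
- disc: Steel slicing disc, 200 mm across, 4 mm thick. Origin at its centre, on the spindle axis, 117 mm above the bench, on a cross pin along the machine's x: it rocks only about x (one pad down, the other up), does not spin. Moves with under 1 N at a pad and stays where left, until it meets the nut's hidden underside, its stop. The play differs each time: each pad goes 1.6 to 7.2 mm below level.
- pad_left (a point): Centre of the top of the left press pad, on the disc at the machine's +y side: a raised steel block 34 mm (x) by 28 mm (y), centre 84 mm from the spindle axis, top 126 mm above the bench when the disc is level. At its stop it yields about 0.2 mm per N while the nut is loose.
- pad_right (a point): The same on the machine's -y side.
- nut_bar (a point): Centre of the grip bar of the black hand nut, on the spindle axis 172 mm above the bench. Bar 56 mm long (this point's x), 16 mm wide (its y), 26 mm high (13 mm above and below this point), on a stem 24 mm thick and 15 mm high, above a round skirt 100 mm across whose top is 147 mm above the bench.
- nut: The hand nut, axes as nut_bar, origin 129 mm above the bench. Clockwise from above tightens; 0.12 N m friction, stays where left. 0.3 to 1.5 rad of turn takes up the play: 1 rad takes 4.8 mm off each pad's way down, so turn = (total travel of one pad, upper stop to lower stop, mm) / 9.5. Beyond that a spring washer adds about 36 N of clamping and 0.09 N m per rad; 0.26 rad is a good nip.
- bowl: black plastic bowl, 136 mm across, 55 mm high, on the brass tray at the right; origin under its centre. Leave alone.
- cup: steel mug, 72 mm across, 80 mm high, on the brass tray; origin under its centre. Leave alone.
- block0: Dark wooden serving block 65 x 150 (its y) x 45 mm, on the bench at the left, origin under its centre. Leave alone.
- block1: a second such block. Leave alone.

How it is judged:
On the way, in this order (a step that is already met when the one before it is completed fails the run):
1. the left pad is pressed down onto its stop (contact force between the fingers and disc above 2 N and contact force between nut and disc above 4 N and z of pad_left in the frame of machine below 0.1245 m), for 0.05 s.
2. the right pad is pressed down onto its stop (contact force between the fingers and disc above 2 N and contact force between nut and disc above 4 N and z of pad_right in the frame of machine below 0.1245 m), for 0.05 s.
3. the nut is turned until the play is gone and it clamps the disc (contact force between nut and disc above 3 N and contact force between the fingers and disc below 0.5 N), for 0.3 s.
4. the left pad is pressed again and does not give (contact force between the fingers and disc above 2 N and z of pad_left in the frame of machine above 0.1235 m and horizontal distance between the grasp point and pad_left below 0.05 m), for 0.05 s.
5. the right pad is pressed again and does not give (contact force between the fingers and disc above 2 N and z of pad_right in the frame of machine above 0.1235 m and horizontal distance between the grasp point and pad_right below 0.05 m), for 0.05 s.
At the end, for the whole second after the job is handed in: the nut clamps the disc with 3 to 20 N (about 0.08 to 0.55 rad past the point where the play is gone), the disc is level within 0.02 rad and at rest, nothing is held (contact force between nut and disc between 3 and 20 N and angle between disc's own z axis and vertical below 0.02 rad and angular speed of disc below 0.05 rad/s); the robot touches nothing.
It fails at once if the disc is pressed with 20 N or more (contact force between the fingers and disc above 20 N).
It fails at once if the nut is badly overtightened (clamps with over 45 N, more than a radian past the point where the play is gone) (contact force between nut and disc above 45 N and contact force between the fingers and disc below 0.5 N).
It fails at once if the bowl, the cup or a wooden block is moved by over 20 mm (distance of any of bowl, cup, block0, block1 from where it was at the start of the episode above 0.02 m).
It also fails if it takes over 61 s, if anything falls off the work surface, if the arm or the gripper's body presses on something with over 40 N, if the wrist force passes 120 N, or if a joint passes its speed limit or range.

ROBOT

A 6-joint arm with a two-finger parallel gripper is mounted at the origin on the work surface. World frame = base frame: x ahead of the robot, y to its left, z up, the work surface at z = 0. Lengths are in m, angles in rad, forces in N, time in s.
With the tool pointing down it reaches from about 0.35 to 0.925 m from the base axis. Payload 6.4 kg.
Tool frame: the origin (TCP) lies midway between the tips of the shut fingers; the grasp point (between the pads) lies 19 mm behind it; z points along the fingers, y is the line along which they close (so a half turn about z gives the same grasp; the last joint's range is limited). The gripper opens to 94 mm and grips with 3 to 60 N. Pads are 16 mm wide; open, the fingers measure 119 mm over their backs; the gripper's body (75 mm by 177 mm) begins 78 mm behind the grasp point.
Start: joints at [-1.349, 0.245, 1.558, -0, 1.339, -0.174], TCP at [0.251, -0.6, 0.205] pointing down, gripper open.
Joint ranges: [-3.13, 3.13], [-1.02, 2.26], [0.13, 2.54], [-0.95, 4.09], [0.21, 2.88], [-2.74, 2.74]. Speed limits (rad/s): [2.57, 2.57, 3.14, 3.14, 3.14, 3.14].

INTERFACE

Orientations are given as a unit quaternion [x, y, z, w].
In Python, from rig import * gives the robot as it stands.
- The arm moves only by the tool jog_arm, never from a script. Its argument "moves" is a list of rows, each an object with "xyz": the shift along the tool's x, y, z each as a share of 250 mm, from -1 to 1, a list of three; "rotation": the turn, a rotation vector about the tool's x, y, z each as a share of pi rad, from -1 to 1, a list of three. In form: [{"xyz": [tx, ty, tz], "rotation": [ax, ay, az]}, ...]. A call has 1 to 20 rows; each row is the pose to reach, as a shift and turn from the pose commanded when the call began, along the tool's axes at that moment, turning the shorter way round; what a row does not reach only later rows make up. A row lasts 1/10 s, in which the tool goes at most 50 mm and 8.59 degrees, less where a joint would pass 70% of its speed; a pose out of reach is approached as far as the arm can. A call with a number of a shift or a turn outside -1 to 1 is refused whole. A call with a gripper value outside its range is refused whole. "fingers" is the closure in counts, from 0 (fully open) to 255 (shut), set as the call begins (left out, the last holds). The fingers move at their own pace and stop on an object; "squeeze" is the grip in N (left out, the last holds). Time passes only in rows, so rows that repeat a pose let the fingers close. It gives the time, the measured TCP pose, the force, the opening and the grip force at its end, in the units of the state.
- read_state(): the state, without advancing time (a new reading comes with each control period).
- camera(name): name is "scene" or "top"; returns (picture, depth): 420x560x3 uint8, red, green, blue; 420x560 float32, m along the optical axis (not along the pixel's ray), 0 where there is no reading.
- camera_info(name): a dict with "fx", "fy", "cx", "cy" (pixels), "eye" and "rotation" of the camera in the world. Camera axes: x right, y down, z forward; pixel columns grow to the right and rows downward; lengths in m; the calibration is good to about 2 mm. A picture is of the moment at which its call begins. camera_info takes no time and is no camera call.
- close_job(): hands the job in; it is judged then, once.
The state is a dict: "clock": time; "joint_pos": joint angles; "qd": joint speeds; "effort": joint torques, N m; "ee_pos": TCP position; "orientation": TCP orientation; "ft_force": force on the tool from outside, world axes, zero at the start; "torque": the same for the moment, N m; "finger_gap": opening from 0.0 (shut) to 1.0 (fully open); "grasp_force": force on a finger pad.
Only numpy, scipy, OpenCV 4.12 (cv2) and the standard library are available. Lean on these libraries where they do the work, as an engineer would, in place of code of your own. Each camera call takes 0.05 s, during which the arm holds its last target. There are 200 camera calls.

## Working session

There is one attempt and no reset: what is moved stays moved. The work goes in short steps, Python scripts to look and compute and a tool call to move; the robot and the scene stay as the last step left them, time stands still between calls to the robot, and variables do not carry over. Pictures are saved under pics/ and viewed, at most 10 in all, crops included, and the job is handed in when it is done.

Besides the shell and the picture viewer there is one more tool, called as name([rows], argument=value, ...), one row to a line, values as JSON. jog_arm: Moves the arm, as the interface text tells. Its arguments: {"type":"object","properties":{"moves":{"type":"array","items":{"type":"object","properties":{"xyz":{"type":"array","items":{"type":"number"}},"rotation":{"type":"array","items":{"type":"number"}}}}},"fingers":{"type":"number"},"squeeze":{"type":"number"}},"required":["moves"]}

```bash
ls; mkdir -p pics
python3 - <<'E'
from rig import *
import cv2,numpy as np
for n in ("scene","top"):
    p,d=camera(n); np.savez(f"{n}0.npz",p=p,d=d); cv2.imwrite(f"pics/{n}0.png",p[:,:,::-1]); print(n,camera_info(n))
print(read_state())
E
```

```text
pics
scene {'fx': 384.3588451014557, 'fy': 384.3588451014557, 'cx': 272.3982342949953, 'cy': 207.34691232457058, 'eye': array([1.24469186, 0.1068059 , 0.68045417]), 'rotation': array([ 0.57409484,  0.69497531, -0.33076427, -0.27931958])}
top {'fx': 498.7923287898971, 'fy': 498.7923287898971, 'cx': 280.6119802658785, 'cy': 217.61833310602066, 'eye': array([ 0.42438417, -0.00755717,  1.37759194]), 'rotation': array([-0.70279275,  0.7102794 , -0.03059335,  0.02548668])}
{'clock': 0.1, 'joint_pos': array([-1.34908731e+00,  2.45741745e-01,  1.55885631e+00, -1.17113832e-05,
        1.33868006e+00, -1.74091837e-01]), 'qd': array([-0.00037362, -0.0032511 , -0.00204994,  0.00084007,  0.00016375,
       -0.00026298]), 'effort': array([ 9.40379578e-04, -4.16915667e+01, -3.15524983e+01,  6.86307298e-02,
        3.09992814e-02, -6.11965561e-05]), 'ee_pos': array([ 0.25049636, -0.59922642,  0.20447638]), 'orientation': array([ 9.80480924e-01,  1.96612427e-01, -2.57581978e-05, -8.42354747e-04]), 'ft_force': array([0.64946805, 0.34450512, 0.17043268]), 'torque': array([-0.02310994,  0.00178555,  0.05855711]), 'grasp_force': 0.0, 'finger_gap': 0.9986214262475457}
```

View pics/scene0.png

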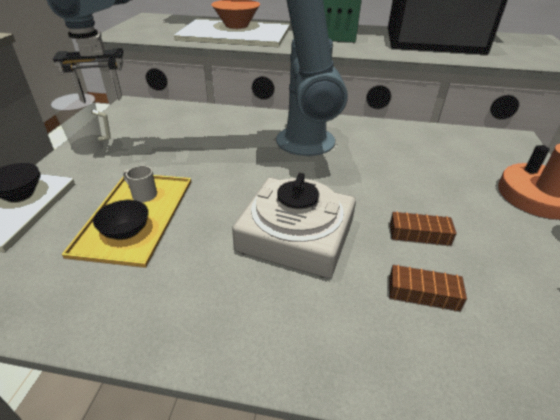

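View pics/top0.png

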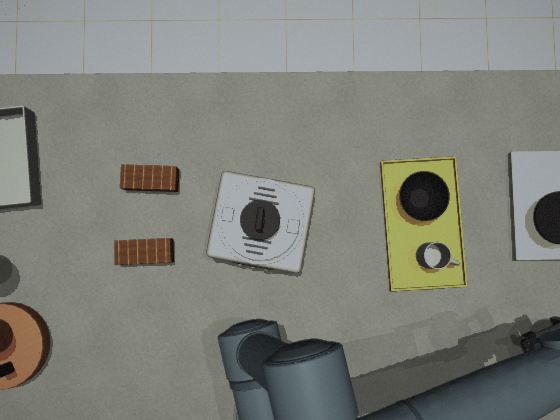

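The scene view shows the machine near (297,215), with its pads at about (265,193) and (332,208). The top view shows the nut at (260,220), the pads at about (228,214) and (293,226), and the blocks, tray, bowl and cup well clear. Next I'll measure.

```bash
cat > h.py <<'E'
from rig import *
import numpy as np, cv2
from scipy.spatial.transform import Rotation as R
def ray(n,u,v,z):
    c=camera_info(n); Rm=R.from_quat(c['rotation']).as_matrix()
    d=Rm@np.array([(u-c['cx'])/c['fx'],(v-c['cy'])/c['fy'],1]); e=np.array(c['eye'])
    return e+d*(z-e[2])/d[2]
def pt(n,u,v,dep):
    c=camera_info(n)
    return np.array(c['eye'])+R.from_quat(c['rotation']).apply(np.stack([(u-c['cx'])/c['fx']*dep,(v-c['cy'])/c['fy']*dep,dep],-1))
def st():
    s=read_state(); print('t',round(s['clock'],2),'p',s['ee_pos'].round(4),'rv',R.from_quat(s['orientation']).as_euler('ZYX').round(4),'F',s['ft_force'].round(2),'M',s['torque'].round(3),'gap',round(s['finger_gap'],3),'gf',round(s['grasp_force'],2)); return s
E
python3 - <<'E'
from h import *
z=np.load('top0.npz'); p=z['p'];d=z['d']
g=p.max(2)
# nut
m=np.zeros_like(g); m[190:250,230:290]=(g[190:250,230:290]<85)
n,l,s,c=cv2.connectedComponentsWithStats(m); i=1+s[1:,4].argmax(); print('nut',s[i],c[i],ray('top',*c[i],.147))
# housing
V,U=np.mgrid[0:420,0:560]; P=pt('top',U.astype(float),V.astype(float),d)
for lo,hi in((.085,.105),(.11,.122),(.122,.133),(.138,.155),(.165,.195)):
    k=(P[...,2]>lo)&(P[...,2]<hi)&(U>195)&(U<325)&(V>160)&(V<285)
    q=P[k]; print(lo,k.sum(),q.mean(0).round(4),q[:,2].std().round(4))
    if lo==.085:
        hk=((P[...,2]>.085)&(U>195)&(U<325)&(V>160)&(V<285)).astype(np.uint8)
        cn=max(cv2.findContours(hk,0,2)[0],key=cv2.contourArea); b=cv2.minAreaRect(cn)
        bp=np.array([ray('top',u,v,.097) for u,v in cv2.boxPoints(b)]); print('box',b,bp.round(4),bp.mean(0), np.linalg.norm(np.roll(bp,1,0)-bp,axis=1))
        e=np.roll(bp,1,0)-bp; print('ang',np.arctan2(e[:,1],e[:,0]).round(3))
    if lo==.165:
        b=cv2.minAreaRect(q[:,:2].astype(np.float32)); print('bar',b)
cr=cv2.resize(p[165:280,200:325],None,fx=5,fy=5,interpolation=cv2.INTER_CUBIC)
cv2.imwrite('pics/crop.png',np.clip(cr[:,:,::-1].astype(float)*1.0,0,255).astype(np.uint8))
E
```

```text
nut [ 240  199   40   43 1309] [259.67456073 219.8487395 ] [0.51716654 0.03486148 0.147     ]Traceback (most recent call last):
  File "<stdin>", line 8, in <module>
  File "h.py", line 10, in pt
    return np.array(c['eye'])+R.from_quat(c['rotation']).apply(np.stack([(u-c['cx'])/c['fx']*dep,(v-c['cy'])/c['fy']*dep,dep],-1))
                              ~~~~~~~~~~~~~~~~~~~~~~~~~~~~~~~~^^^^^^^^^^^^^^^^^^^^^^^^^^^^^^^^^^^^^^^^^^^^^^^^^^^^^^^^^^^^^^^^^^^^
  File "scipy/spatial/transform/_rotation.pyx", line 2580, in scipy.spatial.transform._rotation.Rotation.apply
ValueError: Expected input of shape (3,) or (P, 3), got (420, 560, 3).
```

```bash
sed -i "s/R.from_quat(c\['rotation'\]).apply(\(.*\))$/\1@R.from_quat(c['rotation']).as_matrix().T/" h.py; grep -n stack h.py
cat > m.py <<'E'
from h import *
z=np.load('top0.npz'); p=z['p'];d=z['d']
V,U=np.mgrid[0:420,0:560]; P=pt('top',U.astype(float),V.astype(float),d)
for lo,hi in((.085,.105),(.11,.122),(.122,.133),(.138,.155),(.165,.195)):
    k=(P[...,2]>lo)&(P[...,2]<hi)&(U>195)&(U<325)&(V>160)&(V<285)
    q=P[k]; print(lo,k.sum(),q.mean(0).round(4),q[:,2].std().round(4))
    if lo==.085:
        hk=((P[...,2]>.085)&(U>195)&(U<325)&(V>160)&(V<285)).astype(np.uint8)
        cn=max(cv2.findContours(hk,0,2)[0],key=cv2.contourArea); b=cv2.minAreaRect(cn)
        bp=np.array([ray('top',u,v,.097) for u,v in cv2.boxPoints(b)]); print('box',b,bp.round(4),bp.mean(0), np.linalg.norm(np.roll(bp,1,0)-bp,axis=1))
        e=np.roll(bp,1,0)-bp; print('ang',np.arctan2(e[:,1],e[:,0]).round(3))
    if lo==.122:
        n,l,s,c=cv2.connectedComponentsWithStats(k.astype(np.uint8))
        for i in range(1,n):
            if s[i,4]>15: print(s[i],c[i],P[l==i].mean(0).round(4))
    if lo==.165:
        b=cv2.minAreaRect(q[:,:2].astype(np.float32)); print('bar',b)
cr=cv2.resize(p[165:280,200:325],None,fx=5,fy=5,interpolation=cv2.INTER_CUBIC).astype(float)
cv2.imwrite('pics/crop.png',(255*(cr[:,:,::-1]/255)**.6).astype(np.uint8))
E
python3 m.py
```

```text
10:    return np.array(c['eye'])+np.stack([(u-c['cx'])/c['fx']*dep,(v-c['cy'])/c['fy']*dep,dep],-1)@R.from_quat(c['rotation']).as_matrix().T
0.085 3318 [0.5139 0.0336 0.0926] 0.0036
box ((260.39202880859375, 221.343994140625), (95.88259887695312, 87.65387725830078), 10.30484676361084) [[ 0.43    0.1761  0.097 ]
 [ 0.6525  0.1357  0.097 ]
 [ 0.6053 -0.1083  0.097 ]
 [ 0.3837 -0.0646  0.097 ]] [0.5178504  0.03470922 0.097     ] [0.24510383 0.22619814 0.24854913 0.22585943]
ang [-1.761  2.962  1.379 -0.195]
0.11 3063 [0.5169 0.0332 0.1178] 0.0023
0.122 494 [0.5218 0.046  0.1245] 0.0022
[221 207  14  15 145] [227.42068966 214.02068966] [0.5343 0.1166 0.126 ]
[286 219  13  15 128] [292.4140625 225.6484375] [ 0.5033 -0.0466  0.1249]
0.138 1086 [0.5181 0.035  0.1459] 0.0024
0.165 162 [0.5182 0.0351 0.1828] 0.0043
bar ((0.518682599067688, 0.03624121844768524), (0.01785699464380741, 0.05535965785384178), 83.09878540039062)
```

View pics/crop.png

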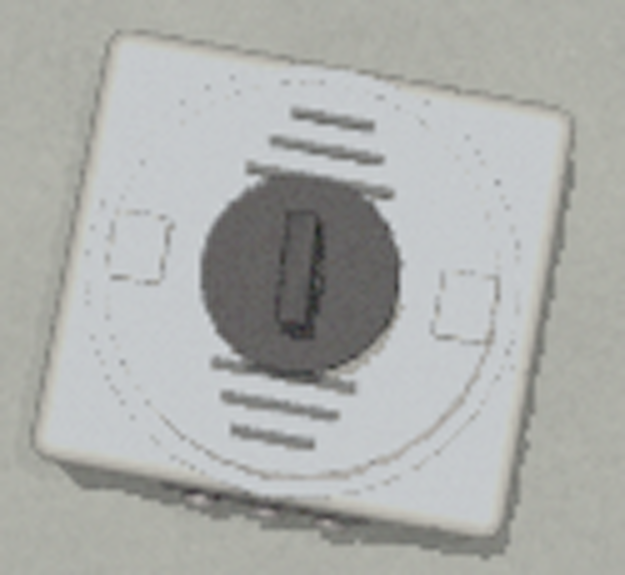

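The crop shows the nut skirt centred at about (300,275) and the bar slightly off the image vertical. The pads' outlines are at (140,247) and (467,307). Pad distance (167 mm) and box size both agree with the spec. That puts the machine at (0.518, 0.035) with yaw −0.19, and the bar yaw at about −0.1.

```bash
cat >> h.py <<'E'
def plan(tgt,yaw):
    s=st(); r=R.from_quat(s['orientation'])
    t=R.from_euler('z',yaw)*R.from_euler('x',np.pi)
    d=r.inv().apply(np.array(tgt)-s['ee_pos'])/.25; w=(r.inv()*t).as_rotvec()/np.pi
    print('xyz',d.round(4),'rot',w.round(4), 'q',s['joint_pos'].round(2))
E
python3 -c "
from h import *
plan([.37,-.4,.25],1.2)"
```

```text
t 0.1 p [ 0.2505 -0.5992  0.2045] rv [ 3.9580e-01 -3.0000e-04 -3.1399e+00] F [0.65 0.34 0.17] M [-0.023  0.002  0.059] gap 0.999 gf 0.0
xyz [ 0.7484 -0.5513 -0.181 ] rot [-0.0005 -0.0003 -0.256 ] q [-1.35  0.25  1.56 -0.    1.34 -0.17]
```

jog_arm([
  {"xyz": [0.75,-0.55,-0.18],"rotation": [0,0,-0.256]},
  {"xyz": [0.75,-0.55,-0.18],"rotation": [0,0,-0.256]},
  {"xyz": [0.75,-0.55,-0.18],"rotation": [0,0,-0.256]},
  {"xyz": [0.75,-0.55,-0.18],"rotation": [0,0,-0.256]},
  {"xyz": [0.75,-0.55,-0.18],"rotation": [0,0,-0.256]},
  {"xyz": [0.75,-0.55,-0.18],"rotation": [0,0,-0.256]},
], fingers=255, squeeze=20)

```text
clock: 0.7
ee_pos: [0.3727, -0.3975, 0.2515]
orientation: [0.823, 0.568, 0.0, 0.001]
ft_force: [-0.7, -1.3, -0.2]
finger_gap: 0.528
grasp_force: 0.0
```

```bash
python3 -c "
from h import *
plan([.45,-.18,.25],2.0)"
```

```text
t 0.7 p [ 0.3727 -0.3975  0.2515] rv [1.2088e+00 2.0000e-04 3.1400e+00] F [-0.68 -1.3  -0.2 ] M [-0.11  -0.039  0.084] gap 0.528 gf 0.0
xyz [ 0.923  -0.0191  0.0058] rot [ 4.000e-04  2.000e-04 -2.519e-01] q [-1.03 -0.04  1.78  0.    1.4  -0.66]
```

jog_arm([
  {"xyz": [0.92,-0.02,0],"rotation": [0,0,-0.25]},
  {"xyz": [0.92,-0.02,0],"rotation": [0,0,-0.25]},
  {"xyz": [0.92,-0.02,0],"rotation": [0,0,-0.25]},
  {"xyz": [0.92,-0.02,0],"rotation": [0,0,-0.25]},
  {"xyz": [0.92,-0.02,0],"rotation": [0,0,-0.25]},
  {"xyz": [0.92,-0.02,0],"rotation": [0,0,-0.25]},
])

```text
clock: 1.3
ee_pos: [0.4499, -0.181, 0.2501]
orientation: [0.543, 0.84, 0.0, -0.0]
ft_force: [-0.2, 0.9, -0.1]
finger_gap: 0.022
grasp_force: 0.0
```

```bash
python3 -c "
from h import *
plan([.517,.03,.235],2.95)"
```

```text
t 1.3 p [ 0.4499 -0.181   0.2501] rv [ 1.9938e+00 -9.0000e-04  3.1413e+00] F [-0.22  0.94 -0.12] M [-0.032 -0.131  0.049] gap 0.022 gf 0.0
xyz [0.6594 0.5914 0.0613] rot [ 2.000e-04 -2.000e-04 -3.044e-01] q [-0.62 -0.19  1.92  0.    1.41 -1.04]
```

jog_arm([
  {"xyz": [0.66,0.59,0.06],"rotation": [0,0,-0.304]},
  {"xyz": [0.66,0.59,0.06],"rotation": [0,0,-0.304]},
  {"xyz": [0.66,0.59,0.06],"rotation": [0,0,-0.304]},
  {"xyz": [0.66,0.59,0.06],"rotation": [0,0,-0.304]},
  {"xyz": [0.66,0.59,0.06],"rotation": [0,0,-0.304]},
  {"xyz": [0.66,0.59,0.06],"rotation": [0,0,-0.304]},
  {"xyz": [0.66,0.59,0.06],"rotation": [0,0,-0.304]},
])

```text
clock: 2.0
ee_pos: [0.5175, 0.0271, 0.2348]
orientation: [0.097, 0.995, 0.0, -0.001]
ft_force: [-0.2, 0.3, -0.4]
finger_gap: 0.008
grasp_force: 0.0
```

```bash
python3 -c "
from h import *
plan([.5336,.1175,.145],2.954)"
```

```text
t 2.0 p [0.5175 0.0271 0.2348] rv [ 2.9464e+00 -1.3000e-03 -3.1415e+00] F [-0.21  0.33 -0.44] M [ 0.048 -0.156 -0.011] gap 0.008 gf 0.0
xyz [0.0065 0.3671 0.3591] rot [-0.     -0.0004 -0.0024] q [-0.17 -0.09  1.86 -0.    1.37 -1.54]
```

jog_arm([
  {"xyz": [0.006,0.367,0],"rotation": [0,0,0]},
  {"xyz": [0.006,0.367,0],"rotation": [0,0,0]},
  {"xyz": [0.006,0.367,0.18],"rotation": [0,0,0]},
  {"xyz": [0.006,0.367,0.34],"rotation": [0,0,0]},
  {"xyz": [0.006,0.367,0.36],"rotation": [0,0,0]},
  {"xyz": [0.006,0.367,0.36],"rotation": [0,0,0]},
  {"xyz": [0.006,0.367,0.36],"rotation": [0,0,0]},
])

```text
clock: 2.7
ee_pos: [0.5361, 0.116, 0.1476]
orientation: [0.101, 0.995, 0.0, 0.002]
ft_force: [0.9, -0.0, 0.2]
finger_gap: 0.005
grasp_force: 0.0
```

Run:
```python
from h import *
plan([.5336,.1175,.128],2.954)
p,d=camera("scene"); cv2.imwrite("pics/s1.png",cv2.resize(p[140:290,200:400],None,fx=4,fy=4,interpolation=2)[:,:,::-1])
```

```text
t 2.7 p [0.5361 0.116  0.1476] rv [2.9400e+00 3.1000e-03 3.1409e+00] F [ 0.93 -0.02  0.15] M [ 0.104 -0.137 -0.002] gap 0.005 gf 0.0
xyz [0.0111 0.0039 0.0785] rot [ 0.0002  0.001  -0.0045] q [ 0.01  0.07  1.87  0.    1.2  -1.36]
```

View pics/s1.png

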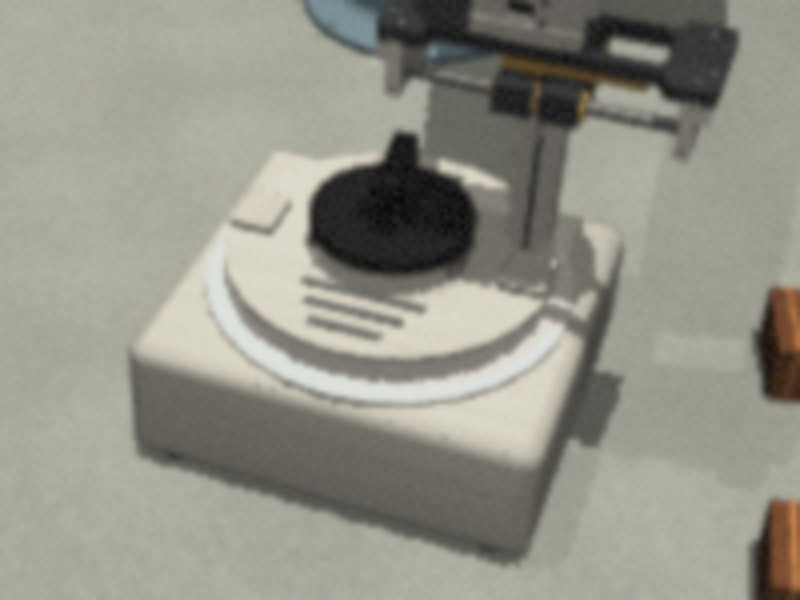

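The shut fingers hang directly over the left pad (about (527,265) in the crop). I'll lower them gently.

jog_arm([
  {"xyz": [0,0,0.02]},
  {"xyz": [0,0,0.04]},
  {"xyz": [0,0,0.04]},
  {"xyz": [0,0,0.04]},
])

```text
validation failed for argument at $.mo...
```

jog_arm([
  {"xyz": [0,0,0.002]},
  {"xyz": [0,0,0.004]},
  {"xyz": [0,0,0.006]},
  {"xyz": [0,0,0.008]},
  {"xyz": [0,0,0.008]},
])

```text
validation failed for argument at $.mo...
```

jog_arm([
  {"xyz": [0,0,0.02],"rotation": [0,0,0]},
  {"xyz": [0,0,0.04],"rotation": [0,0,0]},
  {"xyz": [0,0,0.04],"rotation": [0,0,0]},
  {"xyz": [0,0,0.04],"rotation": [0,0,0]},
])

```text
clock: 3.15
ee_pos: [0.5346, 0.1162, 0.1354]
orientation: [0.1, 0.995, 0.0, -0.0]
ft_force: [0.0, -0.3, 0.3]
finger_gap: 0.006
grasp_force: 0.0
```

jog_arm([
  {"xyz": [0,0,0.004],"rotation": [0,0,0]},
  {"xyz": [0,0,0.008],"rotation": [0,0,0]},
  {"xyz": [0,0,0.008],"rotation": [0,0,0]},
])

```text
clock: 3.45
ee_pos: [0.5346, 0.1162, 0.1333]
orientation: [0.1, 0.995, -0.0, -0.0]
ft_force: [0.2, 0.2, -0.3]
finger_gap: 0.004
grasp_force: 0.0
```

jog_arm([
  {"xyz": [0,0,0.004],"rotation": [0,0,0]},
  {"xyz": [0,0,0.008],"rotation": [0,0,0]},
  {"xyz": [0,0,0.008],"rotation": [0,0,0]},
])

```text
clock: 3.75
ee_pos: [0.5345, 0.1162, 0.1313]
orientation: [0.1, 0.995, -0.0, -0.0]
ft_force: [0.4, 0.2, 0.4]
finger_gap: -0.002
grasp_force: 0.0
```

jog_arm([
  {"xyz": [0,0,0.004],"rotation": [0,0,0]},
  {"xyz": [0,0,0.008],"rotation": [0,0,0]},
  {"xyz": [0,0,0.008],"rotation": [0,0,0]},
])

```text
clock: 4.05
ee_pos: [0.5346, 0.1162, 0.1293]
orientation: [0.1, 0.995, -0.0, -0.0]
ft_force: [0.1, -0.5, -0.4]
finger_gap: 0.007
grasp_force: 0.0
```

jog_arm([
  {"xyz": [0,0,0.004],"rotation": [0,0,0]},
  {"xyz": [0,0,0.008],"rotation": [0,0,0]},
  {"xyz": [0,0,0.008],"rotation": [0,0,0]},
])

```text
clock: 4.35
ee_pos: [0.5345, 0.1162, 0.1272]
orientation: [0.1, 0.995, -0.0, -0.0]
ft_force: [-0.6, 0.3, -0.7]
finger_gap: 0.006
grasp_force: 0.0
```

jog_arm([
  {"xyz": [0,0,0.004],"rotation": [0,0,0]},
  {"xyz": [0,0,0.008],"rotation": [0,0,0]},
  {"xyz": [0,0,0.008],"rotation": [0,0,0]},
])

```text
clock: 4.65
ee_pos: [0.5345, 0.1162, 0.1253]
orientation: [0.1, 0.995, -0.0, -0.0]
ft_force: [-0.8, -0.2, 0.5]
finger_gap: 0.001
grasp_force: 0.0
```

jog_arm([
  {"xyz": [0,0,0.004],"rotation": [0,0,0]},
  {"xyz": [0,0,0.008],"rotation": [0,0,0]},
  {"xyz": [0,0,0.008],"rotation": [0,0,0]},
])

```text
clock: 4.95
ee_pos: [0.5346, 0.1162, 0.1233]
orientation: [0.1, 0.995, -0.0, -0.0]
ft_force: [-0.5, -0.1, 0.1]
finger_gap: 0.001
grasp_force: 0.0
```

jog_arm([
  {"xyz": [0,0,0.004],"rotation": [0,0,0]},
  {"xyz": [0,0,0.008],"rotation": [0,0,0]},
  {"xyz": [0,0,0.008],"rotation": [0,0,0]},
])

```text
clock: 5.25
ee_pos: [0.5348, 0.1163, 0.1216]
orientation: [0.1, 0.995, 0.0, 0.0]
ft_force: [-0.4, -0.7, 2.1]
finger_gap: 0.005
grasp_force: 0.9
```

jog_arm([
  {"xyz": [0,0,0.004],"rotation": [0,0,0]},
  {"xyz": [0,0,0.004],"rotation": [0,0,0]},
])

```text
clock: 5.45
ee_pos: [0.5348, 0.1163, 0.1208]
orientation: [0.1, 0.995, 0.0, 0.0]
ft_force: [-0.8, -0.0, 4.0]
finger_gap: 0.006
grasp_force: 2.0
```

jog_arm([
  {"xyz": [0,0,0.003],"rotation": [0,0,0]},
  {"xyz": [0,0,0.003],"rotation": [0,0,0]},
  {"xyz": [0,0,0.003],"rotation": [0,0,0]},
])

```text
clock: 5.75
ee_pos: [0.5348, 0.1163, 0.1203]
orientation: [0.1, 0.995, 0.0, 0.0]
ft_force: [-1.4, -0.1, 5.8]
finger_gap: 0.004
grasp_force: 2.9
```

Run:
```python
from h import *
from collections import *
st()
def padz():
    for i in range(2):
        p,d=camera("top")
        V,U=np.mgrid[0:420,0:560]; P=pt('top',U.astype(float),V.astype(float),d)
        o=[]
        for x,y in((.5336,.1175),(.5024,-.0475)):
            k=(np.hypot(P[...,0]-x,P[...,1]-y)<.012)&(P[...,2]<.14)&(P[...,2]>.105); o+=[np.median(P[k][:,2]) if k.sum() else 0,k.sum()]
        print(np.round(o,4))
padz(); st()
```

```text
t 5.75 p [0.5348 0.1163 0.1203] rv [2.9406e+00 2.0000e-04 3.1415e+00] F [-1.38 -0.09  5.83] M [ 0.047  0.31  -0.038] gap 0.004 gf 2.87
[ 0.     0.     0.131 69.   ]
[ 0.      0.      0.1314 68.    ]
t 5.85 p [0.5348 0.1163 0.1203] rv [2.9405e+00 3.0000e-04 3.1415e+00] F [-1.67  0.92  5.85] M [ 0.026  0.317 -0.006] gap 0.003 gf 2.87
```

jog_arm([
  {"xyz": [0,0,-0.18],"rotation": [0,0,0]},
  {"xyz": [0,0,-0.36],"rotation": [0,0,0]},
  {"xyz": [-0.002,-0.2,-0.38],"rotation": [0,0,0]},
  {"xyz": [-0.004,-0.4,-0.38],"rotation": [0,0,0]},
  {"xyz": [-0.004,-0.6,-0.38],"rotation": [0,0,0]},
  {"xyz": [-0.004,-0.668,-0.38],"rotation": [0,0,0]},
  {"xyz": [-0.004,-0.668,-0.38],"rotation": [0,0,0]},
  {"xyz": [-0.004,-0.668,-0.24],"rotation": [0,0,0]},
  {"xyz": [-0.004,-0.668,-0.1],"rotation": [0,0,0]},
  {"xyz": [-0.004,-0.668,-0.08],"rotation": [0,0,0]},
  {"xyz": [-0.004,-0.668,-0.08],"rotation": [0,0,0]},
  {"xyz": [-0.004,-0.668,-0.08],"rotation": [0,0,0]},
])

```text
clock: 7.05
ee_pos: [0.5034, -0.0474, 0.1413]
orientation: [0.1, 0.995, -0.0, 0.001]
ft_force: [-0.6, 0.7, -0.4]
finger_gap: 0.004
grasp_force: 0.0
```

Run:
```python
from h import *
plan([.5024,-.0475,.126],2.954)
```

```text
t 7.05 p [ 0.5034 -0.0474  0.1413] rv [ 2.9413e+00  2.4000e-03 -3.1414e+00] F [-0.65  0.74 -0.44] M [ 0.048 -0.111 -0.033] gap 0.004 gf 0.0
xyz [ 0.0041 -0.0013  0.0612] rot [-0.0001  0.0008 -0.004 ] q [-0.32 -0.03  1.98  0.    1.19 -1.69]
```

jog_arm([
  {"xyz": [0,0,0.01],"rotation": [0,0,0]},
  {"xyz": [0,0,0.02],"rotation": [0,0,0]},
  {"xyz": [0,0,0.028],"rotation": [0,0,0]},
  {"xyz": [0,0,0.034],"rotation": [0,0,0]},
  {"xyz": [0,0,0.04],"rotation": [0,0,0]},
  {"xyz": [0,0,0.046],"rotation": [0,0,0]},
  {"xyz": [0,0,0.052],"rotation": [0,0,0]},
  {"xyz": [0,0,0.052],"rotation": [0,0,0]},
])

```text
clock: 7.85
ee_pos: [0.5021, -0.0476, 0.1264]
orientation: [0.1, 0.995, 0.0, -0.0]
ft_force: [0.0, 0.1, -0.9]
finger_gap: 0.005
grasp_force: 0.0
```

jog_arm([
  {"xyz": [0,0,0.004],"rotation": [0,0,0]},
  {"xyz": [0,0,0.008],"rotation": [0,0,0]},
  {"xyz": [0,0,0.008],"rotation": [0,0,0]},
])

```text
clock: 8.15
ee_pos: [0.5022, -0.0476, 0.1246]
orientation: [0.1, 0.995, 0.0, -0.0]
ft_force: [-0.4, 0.4, -0.0]
finger_gap: 0.006
grasp_force: 0.0
```

jog_arm([
  {"xyz": [0,0,0.004],"rotation": [0,0,0]},
  {"xyz": [0,0,0.008],"rotation": [0,0,0]},
  {"xyz": [0,0,0.008],"rotation": [0,0,0]},
])

```text
clock: 8.45
ee_pos: [0.5022, -0.0476, 0.1225]
orientation: [0.1, 0.995, 0.0, -0.0]
ft_force: [1.0, 0.4, -0.9]
finger_gap: 0.003
grasp_force: 0.0
```

jog_arm([
  {"xyz": [0,0,0.006],"rotation": [0,0,0]},
  {"xyz": [0,0,0.006],"rotation": [0,0,0]},
])

```text
clock: 8.65
ee_pos: [0.5024, -0.0477, 0.1214]
orientation: [0.1, 0.995, -0.0, 0.0]
ft_force: [-0.4, 0.1, 2.0]
finger_gap: 0.007
grasp_force: 1.0
```

jog_arm([
  {"xyz": [0,0,0.006],"rotation": [0,0,0]},
  {"xyz": [0,0,0.006],"rotation": [0,0,0]},
  {"xyz": [0,0,0.006],"rotation": [0,0,0]},
])

```text
clock: 8.95
ee_pos: [0.5025, -0.0477, 0.1203]
orientation: [0.1, 0.995, -0.0, 0.0]
ft_force: [-2.2, 0.5, 5.3]
finger_gap: 0.004
grasp_force: 2.6
```

Run:
```python
from h import *
for i in range(3): st(); camera("top")
```

```text
t 8.95 p [ 0.5025 -0.0477  0.1203] rv [ 2.9405e+00  3.0000e-04 -3.1414e+00] F [-2.16  0.55  5.25] M [ 0.103  0.295 -0.025] gap 0.004 gf 2.6
t 9.0 p [ 0.5025 -0.0477  0.1203] rv [ 2.9406e+00  3.0000e-04 -3.1414e+00] F [-2.36 -0.83  5.44] M [0.086 0.245 0.026] gap 0.007 gf 2.6
t 9.05 p [ 0.5025 -0.0477  0.1203] rv [ 2.9406e+00  3.0000e-04 -3.1414e+00] F [-1.54 -0.19  5.7 ] M [ 0.081  0.3   -0.022] gap 0.005 gf 2.59
```

jog_arm([
  {"xyz": [0,0,-0.18],"rotation": [0,0,0]},
  {"xyz": [0,0,-0.36],"rotation": [0,0,0]},
  {"xyz": [0.2,0,-0.45],"rotation": [0,0,0]},
  {"xyz": [0.4,0,-0.45],"rotation": [0,0,0]},
  {"xyz": [0.55,0,-0.45],"rotation": [0,0,0]},
  {"xyz": [0.55,0,-0.45],"rotation": [0,0,0]},
  {"xyz": [0.55,0,-0.45],"rotation": [0,0,0]},
])

```text
clock: 9.8
ee_pos: [0.3675, -0.0201, 0.2324]
orientation: [0.1, 0.995, -0.0, 0.001]
ft_force: [0.9, -0.2, 0.5]
finger_gap: 0.005
grasp_force: 0.0
```

```bash
cat > pads.py <<'E'
from h import *
st(); D=[]
for i in range(6):
    p,d=camera("top"); D.append(d)
D=np.array(D); d=np.where((D>0).all(0),D.mean(0),0)
V,U=np.mgrid[0:420,0:560]; P=pt('top',U.astype(float),V.astype(float),d)
for x,y in((.5336,.1175),(.5024,-.0475)):
    k=(np.hypot(P[...,0]-x,P[...,1]-y)<.011)&(P[...,2]<.14)&(P[...,2]>.105); print('pad',k.sum(),P[k].mean(0).round(4),P[k][:,2].std().round(4))
# disc plane
k=(np.hypot(P[...,0]-.518,P[...,1]-.035)<.09)&(np.hypot(P[...,0]-.518,P[...,1]-.035)>.058)&(P[...,2]<.1225)&(P[...,2]>.108)&(abs(P[...,0]-.518)>.02)
q=P[k]; yy=(q[:,0]-.518)*.186+(q[:,1]-.035)*.983; xx=(q[:,0]-.518)*.983-(q[:,1]-.035)*.186
yy2=np.c_[xx,yy,np.ones(len(q))]; k2=abs(yy)<.06
print('disc',np.linalg.lstsq(yy2[k2],q[k2,2],rcond=None)[0],k2.sum())
k=(np.hypot(P[...,0]-.518,P[...,1]-.035)<.04)&(P[...,2]>.18)&(P[...,2]<.19)
b=cv2.minAreaRect(P[k][:,:2].astype(np.float32)); C=np.cov(P[k][:,:2].T); w,v=np.linalg.eigh(C); print('bar',k.sum(),P[k].mean(0),b,np.arctan(v[1,1]/v[0,1]))
E
python3 pads.py
```

```text
t 9.8 p [ 0.3675 -0.0201  0.2324] rv [ 2.9403e+00  2.2000e-03 -3.1414e+00] F [ 0.88 -0.18  0.45] M [ 0.087 -0.127  0.022] gap 0.005 gf 0.0
pad 58 [0.5335 0.1178 0.1213] 0.0009
pad 62 [ 0.5024 -0.0475  0.1286] 0.001
disc [-0.00026499 -0.04258783  0.11834516] 1347
bar 152 [0.51860867 0.03523287 0.1835805 ] ((0.5189089179039001, 0.03531607240438461), (0.01593754068017006, 0.05445016920566559), 83.09986114501953) -0.12092396179902812
```

```bash
python3 -c "
from h import *
plan([.5182,.035,.215],3.02)"
```

```text
t 10.1 p [ 0.3681 -0.0203  0.2319] rv [ 2.9405e+00 -1.6000e-03  3.1413e+00] F [-0.7   0.4   0.19] M [ 0.04  -0.133 -0.05 ] gap 0.006 gf 0.0
xyz [-0.5444  0.3367  0.0668] rot [ 0.0001 -0.0005 -0.0253] q [-0.37 -0.52  2.19  0.    1.47 -1.74]
```

jog_arm([
  {"xyz": [-0.2,0.12,0],"rotation": [0,0,0]},
  {"xyz": [-0.36,0.22,0],"rotation": [0,0,-0.025]},
  {"xyz": [-0.5,0.31,0],"rotation": [0,0,-0.025]},
  {"xyz": [-0.544,0.337,0.04],"rotation": [0,0,-0.025]},
  {"xyz": [-0.544,0.337,0.067],"rotation": [0,0,-0.025]},
  {"xyz": [-0.544,0.337,0.067],"rotation": [0,0,-0.025]},
  {"xyz": [-0.544,0.337,0.067],"rotation": [0,0,-0.025]},
  {"xyz": [-0.544,0.337,0.067],"rotation": [0,0,-0.025]},
], fingers=100)

```text
clock: 10.9
ee_pos: [0.5173, 0.0348, 0.216]
orientation: [0.062, 0.998, -0.0, 0.0]
ft_force: [0.1, -0.2, -0.2]
finger_gap: 0.598
grasp_force: 0.0
```

```bash
python3 -c "
from h import *
plan([.5182,.035,.153],3.02)"
```

```text
t 10.9 p [0.5173 0.0348 0.216 ] rv [ 3.0183e+00  9.0000e-04 -3.1415e+00] F [ 0.09 -0.25 -0.22] M [ 0.057 -0.122  0.023] gap 0.598 gf 0.0
xyz [-0.0034  0.0011  0.2522] rot [-0.      0.0003 -0.0005] q [-0.15 -0.08  1.88 -0.    1.34 -1.6 ]
```

jog_arm([
  {"xyz": [-0.003,0.001,0.1],"rotation": [0,0,0]},
  {"xyz": [-0.003,0.001,0.2],"rotation": [0,0,0]},
  {"xyz": [-0.003,0.001,0.24],"rotation": [0,0,0]},
  {"xyz": [-0.003,0.001,0.25],"rotation": [0,0,0]},
  {"xyz": [-0.003,0.001,0.25],"rotation": [0,0,0]},
  {"xyz": [-0.003,0.001,0.25],"rotation": [0,0,0]},
])

```text
clock: 11.5
ee_pos: [0.5193, 0.0352, 0.1544]
orientation: [0.061, 0.998, -0.0, 0.001]
ft_force: [-0.4, -0.2, -0.0]
finger_gap: 0.611
grasp_force: 0.0
```

jog_arm([
  {"xyz": [0,0,0],"rotation": [0,0,0]},
  {"xyz": [0,0,0],"rotation": [0,0,0]},
  {"xyz": [0,0,0],"rotation": [0,0,0]},
  {"xyz": [0,0,0],"rotation": [0,0,0]},
  {"xyz": [0,0,0],"rotation": [0,0,0]},
  {"xyz": [0,0,0],"rotation": [0,0,0]},
  {"xyz": [0,0,0],"rotation": [0,0,0]},
  {"xyz": [0,0,0],"rotation": [0,0,0]},
], fingers=255, squeeze=25)

```text
clock: 12.3
ee_pos: [0.5185, 0.0354, 0.153]
orientation: [0.061, 0.998, -0.0, 0.0]
ft_force: [0.1, 1.3, 0.4]
finger_gap: 0.25
grasp_force: 25.0
```

```bash
python3 -c "
from h import *
st()"
```

```text
t 12.3 p [0.5185 0.0354 0.153 ] rv [ 3.0190e+00  1.0000e-04 -3.1416e+00] F [0.09 1.34 0.39] M [ 0.037 -0.059  0.046] gap 0.25 gf 25.0
```

jog_arm([
  {"xyz": [0,0,0],"rotation": [0,0,0.025]},
  {"xyz": [0,0,0],"rotation": [0,0,0.05]},
  {"xyz": [0,0,0],"rotation": [0,0,0.075]},
  {"xyz": [0,0,0],"rotation": [0,0,0.1]},
])

```text
clock: 12.7
ee_pos: [0.5184, 0.0352, 0.153]
orientation: [0.218, 0.976, -0.0, 0.0]
ft_force: [-0.0, -0.5, 0.8]
finger_gap: 0.247
grasp_force: 25.0
```

Run:
```python
from h import *
st()
p,d=camera("scene"); cv2.imwrite("pics/s2.png",cv2.resize(p[140:290,200:400],None,fx=4,fy=4,interpolation=2)[:,:,::-1])
st()
```

```text
t 12.7 p [0.5184 0.0352 0.153 ] rv [ 2.7020e+00  2.0000e-04 -3.1411e+00] F [-0.04 -0.51  0.81] M [-0.092 -0.044  0.046] gap 0.247 gf 25.0
t 12.75 p [0.5184 0.0352 0.153 ] rv [ 2.6996e+00  1.0000e-04 -3.1412e+00] F [-0.75 -0.28  1.7 ] M [-0.209 -0.031 -0.159] gap 0.249 gf 25.0
```

View pics/s2.png

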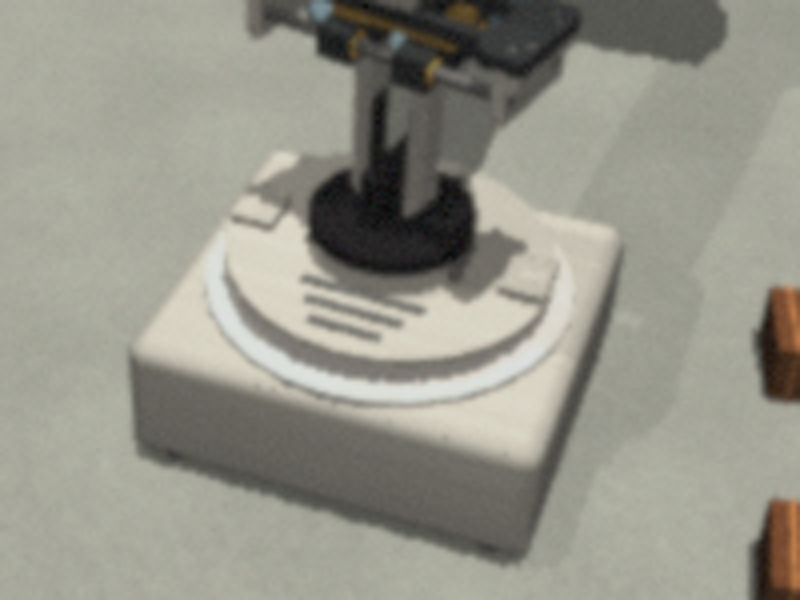

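The fingers straddle the bar (about (385,180)) and the bar turns with them. I'll continue to about 1.1 rad in total.

jog_arm([
  {"xyz": [0,0,0],"rotation": [0,0,0.03]},
  {"xyz": [0,0,0],"rotation": [0,0,0.06]},
  {"xyz": [0,0,0],"rotation": [0,0,0.09]},
  {"xyz": [0,0,0],"rotation": [0,0,0.12]},
  {"xyz": [0,0,0],"rotation": [0,0,0.15]},
  {"xyz": [0,0,0],"rotation": [0,0,0.18]},
  {"xyz": [0,0,0],"rotation": [0,0,0.21]},
  {"xyz": [0,0,0],"rotation": [0,0,0.24]},
  {"xyz": [0,0,0],"rotation": [0,0,0.25]},
  {"xyz": [0,0,0],"rotation": [0,0,0.25]},
  {"xyz": [0,0,0],"rotation": [0,0,0.25]},
])

```text
clock: 13.85
ee_pos: [0.5181, 0.035, 0.1531]
orientation: [0.573, 0.82, -0.001, -0.0]
ft_force: [-3.3, -3.0, 2.5]
finger_gap: 0.246
grasp_force: 25.0
```

Run:
```python
from h import *
st()
```

```text
t 13.85 p [0.5181 0.035  0.1531] rv [ 1.9213e+00  7.0000e-04 -3.1404e+00] F [-3.34 -2.96  2.48] M [-0.626  0.464  0.297] gap 0.246 gf 25.0
```

jog_arm([
  {"xyz": [0,0,0],"rotation": [0,0,0]},
  {"xyz": [0,0,0],"rotation": [0,0,0]},
  {"xyz": [0,0,0],"rotation": [0,0,0]},
  {"xyz": [0,0,-0.1],"rotation": [0,0,0]},
  {"xyz": [0,0,-0.28],"rotation": [0,0,0]},
  {"xyz": [0,0,-0.36],"rotation": [0,0,0]},
  {"xyz": [0,0,-0.36],"rotation": [0,0,0]},
], fingers=100)

```text
clock: 14.55
ee_pos: [0.5206, 0.0354, 0.2467]
orientation: [0.574, 0.819, 0.002, 0.003]
ft_force: [0.6, 0.0, 0.0]
finger_gap: 0.605
grasp_force: 0.0
```

```bash
python3 - <<'E'
from h import *
plan([.370,-.02,.243],2.954)
E
python3 pads.py
```

```text
t 14.55 p [0.5206 0.0354 0.2467] rv [1.9197 0.0032 3.1347] F [0.55 0.05 0.01] M [-0.004 -0.172 -0.014] gap 0.605 gf 0.0
xyz [-0.0021 -0.6418  0.0106] rot [ 0.0015  0.002  -0.3292] q [-0.15 -0.1   1.84  0.    1.39 -0.5 ]
t 14.55 p [0.5206 0.0354 0.2467] rv [1.9197 0.0032 3.1347] F [0.55 0.05 0.01] M [-0.004 -0.172 -0.014] gap 0.605 gf 0.0
pad 0 [nan nan nan] nan
pad 62 [ 0.5023 -0.0474  0.1252] 0.0009
disc [ 0.00057808 -0.00310059  0.11836904] 221
bar 0 [nan nan nan] ((0.0, 0.0), (0.0, 0.0), 0.0) nanpads.py:8: RuntimeWarning: Mean of empty slice.
  k=(np.hypot(P[...,0]-x,P[...,1]-y)<.011)&(P[...,2]<.14)&(P[...,2]>.105); print('pad',k.sum(),P[k].mean(0).round(4),P[k][:,2].std().round(4))
  ret = um.true_divide(
  ret = _var(a, axis=axis, dtype=dtype, out=out, ddof=ddof,
  arrmean = um.true_divide(arrmean, div, out=arrmean,
  ret = ret.dtype.type(ret / rcount)
  avg = a.mean(axis, **keepdims_kw)
pads.py:15: RuntimeWarning: Degrees of freedom <= 0 for slice
  b=cv2.minAreaRect(P[k][:,:2].astype(np.float32)); C=np.cov(P[k][:,:2].T); w,v=np.linalg.eigh(C); print('bar',k.sum(),P[k].mean(0),b,np.arctan(v[1,1]/v[0,1]))
  c *= np.true_divide(1, fact)
  c *= np.true_divide(1, fact)
pads.py:15: RuntimeWarning: Mean of empty slice.
  b=cv2.minAreaRect(P[k][:,:2].astype(np.float32)); C=np.cov(P[k][:,:2].T); w,v=np.linalg.eigh(C); print('bar',k.sum(),P[k].mean(0),b,np.arctan(v[1,1]/v[0,1]))
```

Run:
```python
from h import *
plan([.5336,.1175,.136],1.92)
```

```text
t 14.85 p [0.5174 0.0356 0.2409] rv [ 1.9195e+00 -1.7000e-03 -3.1386e+00] F [ 0.17 -0.06  0.11] M [-0.046 -0.106  0.016] gap 0.61 gf 0.0
xyz [0.2851 0.174  0.4196] rot [-0.001  -0.0006 -0.0002] q [-0.15 -0.09  1.85  0.    1.39 -0.5 ]
```

jog_arm([
  {"xyz": [0.16,0.1,0],"rotation": [0,0,0]},
  {"xyz": [0.285,0.174,0],"rotation": [0,0,0]},
  {"xyz": [0.285,0.174,0.05],"rotation": [0,0,0]},
  {"xyz": [0.285,0.174,0.05],"rotation": [0,0,0]},
  {"xyz": [0.285,0.174,0.05],"rotation": [0,0,0]},
  {"xyz": [0.285,0.174,0.05],"rotation": [0,0,0]},
  {"xyz": [0.285,0.174,0.2],"rotation": [0,0,0]},
  {"xyz": [0.285,0.174,0.35],"rotation": [0,0,0]},
  {"xyz": [0.285,0.174,0.41],"rotation": [0,0,0]},
  {"xyz": [0.285,0.174,0.43],"rotation": [0,0,0]},
  {"xyz": [0.285,0.174,0.43],"rotation": [0,0,0]},
  {"xyz": [0.285,0.174,0.43],"rotation": [0,0,0]},
  {"xyz": [0.285,0.174,0.43],"rotation": [0,0,0]},
], fingers=255)

```text
clock: 16.15
ee_pos: [0.5362, 0.1172, 0.1374]
orientation: [0.574, 0.819, 0.001, 0.001]
ft_force: [-0.4, -0.3, -0.1]
finger_gap: 0.005
grasp_force: 0.0
```

jog_arm([
  {"xyz": [0,0,0.008],"rotation": [0,0,0]},
  {"xyz": [0,0,0.016],"rotation": [0,0,0]},
  {"xyz": [0,0,0.024],"rotation": [0,0,0]},
  {"xyz": [0,0,0.024],"rotation": [0,0,0]},
  {"xyz": [0,0,0.024],"rotation": [0,0,0]},
])

```text
clock: 16.65
ee_pos: [0.5349, 0.1173, 0.1293]
orientation: [0.574, 0.819, -0.0, -0.0]
ft_force: [-0.3, 0.1, -0.0]
finger_gap: 0.004
grasp_force: 0.0
```

jog_arm([
  {"xyz": [0,0,0.006],"rotation": [0,0,0]},
  {"xyz": [0,0,0.012],"rotation": [0,0,0]},
  {"xyz": [0,0,0.012],"rotation": [0,0,0]},
])

```text
clock: 16.95
ee_pos: [0.5349, 0.1172, 0.1263]
orientation: [0.574, 0.819, -0.0, -0.0]
ft_force: [0.2, 0.2, -0.1]
finger_gap: 0.004
grasp_force: 0.0
```

jog_arm([
  {"xyz": [0,0,0.003],"rotation": [0,0,0]},
  {"xyz": [0,0,0.003],"rotation": [0,0,0]},
])

```text
clock: 17.15
ee_pos: [0.535, 0.1172, 0.126]
orientation: [0.574, 0.819, 0.0, 0.0]
ft_force: [-1.7, -0.6, 1.7]
finger_gap: 0.009
grasp_force: 1.1
```

jog_arm([
  {"xyz": [0,0,0.002],"rotation": [0,0,0]},
  {"xyz": [0,0,0.002],"rotation": [0,0,0]},
])

```text
clock: 17.35
ee_pos: [0.535, 0.1173, 0.1256]
orientation: [0.574, 0.819, 0.0, -0.0]
ft_force: [-1.8, 1.0, 4.2]
finger_gap: 0.003
grasp_force: 2.3
```

jog_arm([
  {"xyz": [0,0,0.002],"rotation": [0,0,0]},
  {"xyz": [0,0,0.002],"rotation": [0,0,0]},
])

```text
clock: 17.55
ee_pos: [0.535, 0.1173, 0.1252]
orientation: [0.574, 0.819, 0.0, -0.0]
ft_force: [-2.4, 0.9, 5.6]
finger_gap: 0.002
grasp_force: 2.9
```

jog_arm([
  {"xyz": [0,0,-0.004],"rotation": [0,0,0]},
  {"xyz": [0,0,-0.008],"rotation": [0,0,0]},
  {"xyz": [0,0,-0.18],"rotation": [0,0,0]},
  {"xyz": [0,0,-0.36],"rotation": [0,0,0]},
  {"xyz": [-0.16,-0.1,-0.38],"rotation": [0,0,0]},
  {"xyz": [-0.32,-0.2,-0.38],"rotation": [0,0,0]},
  {"xyz": [-0.48,-0.29,-0.38],"rotation": [0,0,0]},
  {"xyz": [-0.575,-0.348,-0.38],"rotation": [0,0,0]},
  {"xyz": [-0.575,-0.348,-0.38],"rotation": [0,0,0]},
  {"xyz": [-0.575,-0.348,-0.24],"rotation": [0,0,0]},
  {"xyz": [-0.575,-0.348,-0.1],"rotation": [0,0,0]},
  {"xyz": [-0.575,-0.348,-0.06],"rotation": [0,0,0]},
  {"xyz": [-0.575,-0.348,-0.04],"rotation": [0,0,0]},
  {"xyz": [-0.575,-0.348,-0.03],"rotation": [0,0,0]},
  {"xyz": [-0.575,-0.348,-0.02],"rotation": [0,0,0]},
  {"xyz": [-0.575,-0.348,-0.02],"rotation": [0,0,0]},
  {"xyz": [-0.575,-0.348,-0.02],"rotation": [0,0,0]},
])

```text
clock: 19.25
ee_pos: [0.5029, -0.0477, 0.1306]
orientation: [0.574, 0.819, 0.0, 0.001]
ft_force: [0.2, -0.5, 0.0]
finger_gap: 0.006
grasp_force: 0.0
```

jog_arm([
  {"xyz": [0,0,0.006],"rotation": [0,0,0]},
  {"xyz": [0,0,0.012],"rotation": [0,0,0]},
  {"xyz": [0,0,0.014],"rotation": [0,0,0]},
  {"xyz": [0,0,0.014],"rotation": [0,0,0]},
])

```text
clock: 19.65
ee_pos: [0.5023, -0.0476, 0.1262]
orientation: [0.574, 0.819, -0.0, -0.0]
ft_force: [-0.4, -0.3, 0.1]
finger_gap: 0.009
grasp_force: 0.2
```

jog_arm([
  {"xyz": [0,0,0.003],"rotation": [0,0,0]},
  {"xyz": [0,0,0.005],"rotation": [0,0,0]},
  {"xyz": [0,0,0.005],"rotation": [0,0,0]},
])

```text
clock: 19.95
ee_pos: [0.5023, -0.0477, 0.1255]
orientation: [0.574, 0.819, -0.0, -0.0]
ft_force: [-3.0, -0.2, 4.5]
finger_gap: 0.001
grasp_force: 2.6
```

jog_arm([
  {"xyz": [0,0,-0.004],"rotation": [0,0,0]},
  {"xyz": [0,0,-0.008],"rotation": [0,0,0]},
  {"xyz": [0,0,-0.18],"rotation": [0,0,0]},
  {"xyz": [0,0,-0.36],"rotation": [0,0,0]},
  {"xyz": [0.04,-0.2,-0.45],"rotation": [0,0,0]},
  {"xyz": [0.08,-0.4,-0.45],"rotation": [0,0,0]},
  {"xyz": [0.1,-0.55,-0.45],"rotation": [0,0,0]},
  {"xyz": [0.1,-0.55,-0.45],"rotation": [0,0,0]},
  {"xyz": [0.1,-0.55,-0.45],"rotation": [0,0,0]},
  {"xyz": [0.1,-0.55,-0.45],"rotation": [0,0,0]},
  {"xyz": [0.1,-0.55,-0.45],"rotation": [0,0,0]},
])

```text
clock: 21.05
ee_pos: [0.3652, -0.071, 0.2372]
orientation: [0.573, 0.819, -0.0, -0.001]
ft_force: [-0.4, -0.6, 0.2]
finger_gap: 0.003
grasp_force: 0.0
```

```bash
python3 pads.py
```

```text
t 21.05 p [ 0.3652 -0.071   0.2372] rv [ 1.9204e+00 -9.0000e-04 -3.1409e+00] F [-0.38 -0.61  0.24] M [ 0.001 -0.12  -0.006] gap 0.003 gf 0.0
pad 60 [0.5334 0.1176 0.125 ] 0.0009
pad 62 [ 0.5023 -0.0474  0.1252] 0.001
disc [-0.00044903  0.00037152  0.11831368] 1355
bar 150 [0.51851068 0.03542242 0.183592  ] ((0.5188705325126648, 0.035153552889823914), (0.015775104984641075, 0.05531973019242287), 21.302724838256836) -1.200923401876186
```

The disc is level and stiff, but the pad yield on the re-press (about 0.9 mm at 5.7 N) suggests only a small nip. I'll add about 0.19 rad and feel the pads again.

```bash
python3 -c "
from h import *
plan([.5182,.035,.153],1.925)"
```

```text
t 21.35 p [ 0.3647 -0.071   0.2373] rv [ 1.9199e+00 -6.0000e-04 -3.1411e+00] F [-1.4   0.35  0.01] M [-0.045 -0.125 -0.044] gap 0.003 gf 0.0
xyz [0.1882 0.722  0.3368] rot [-0.0002 -0.0002 -0.0016] q [-0.5  -0.51  2.18 -0.    1.47 -0.85]
```

jog_arm([
  {"xyz": [0.05,0.19,0],"rotation": [0,0,0]},
  {"xyz": [0.1,0.38,0],"rotation": [0,0,0]},
  {"xyz": [0.15,0.57,0],"rotation": [0,0,0]},
  {"xyz": [0.188,0.722,0],"rotation": [0,0,0]},
  {"xyz": [0.188,0.722,0.07],"rotation": [0,0,0]},
  {"xyz": [0.188,0.722,0.07],"rotation": [0,0,0]},
  {"xyz": [0.188,0.722,0.07],"rotation": [0,0,0]},
  {"xyz": [0.188,0.722,0.07],"rotation": [0,0,0]},
  {"xyz": [0.188,0.722,0.2],"rotation": [0,0,0]},
  {"xyz": [0.188,0.722,0.3],"rotation": [0,0,0]},
  {"xyz": [0.188,0.722,0.335],"rotation": [0,0,0]},
  {"xyz": [0.188,0.722,0.335],"rotation": [0,0,0]},
  {"xyz": [0.188,0.722,0.335],"rotation": [0,0,0]},
  {"xyz": [0.188,0.722,0.335],"rotation": [0,0,0]},
], fingers=100)

```text
clock: 22.75
ee_pos: [0.5192, 0.0345, 0.1556]
orientation: [0.574, 0.819, 0.001, 0.001]
ft_force: [-0.9, -0.8, 0.7]
finger_gap: 0.608
grasp_force: 0.0
```

jog_arm([
  {"xyz": [0,0,0],"rotation": [0,0,0]},
  {"xyz": [0,0,0],"rotation": [0,0,0]},
  {"xyz": [0,0,0],"rotation": [0,0,0]},
  {"xyz": [0,0,0],"rotation": [0,0,0]},
  {"xyz": [0,0,0],"rotation": [0,0,0]},
  {"xyz": [0,0,0],"rotation": [0,0,0]},
  {"xyz": [0,0,0],"rotation": [0,0,0]},
  {"xyz": [0,0,0],"rotation": [0,0,0]},
], fingers=255)

```text
clock: 23.55
ee_pos: [0.5182, 0.0348, 0.1538]
orientation: [0.574, 0.819, 0.0, 0.0]
ft_force: [0.5, -0.2, 0.9]
finger_gap: 0.244
grasp_force: 25.0
```

jog_arm([
  {"xyz": [0,0,0],"rotation": [0,0,0.02]},
  {"xyz": [0,0,0],"rotation": [0,0,0.04]},
  {"xyz": [0,0,0],"rotation": [0,0,0.06]},
  {"xyz": [0,0,0],"rotation": [0,0,0.06]},
  {"xyz": [0,0,0],"rotation": [0,0,0.06]},
])

```text
clock: 24.05
ee_pos: [0.518, 0.0347, 0.1538]
orientation: [0.648, 0.762, -0.0, -0.0]
ft_force: [-1.6, -0.4, 1.1]
finger_gap: 0.245
grasp_force: 25.0
```

jog_arm([
  {"xyz": [0,0,0],"rotation": [0,0,0]},
  {"xyz": [0,0,0],"rotation": [0,0,0]},
  {"xyz": [0,0,0],"rotation": [0,0,0]},
  {"xyz": [0,0,-0.1],"rotation": [0,0,0]},
  {"xyz": [0,0,-0.28],"rotation": [0,0,0]},
  {"xyz": [0,0,-0.32],"rotation": [0,0,0]},
  {"xyz": [0,0,-0.32],"rotation": [0,0,0]},
  {"xyz": [0,0,-0.32],"rotation": [0,0,0]},
  {"xyz": [0,0,-0.32],"rotation": [0,0,0]},
], fingers=100)

```text
clock: 24.95
ee_pos: [0.517, 0.0349, 0.2315]
orientation: [0.648, 0.761, -0.001, -0.002]
ft_force: [0.6, -0.5, -0.7]
finger_gap: 0.608
grasp_force: 0.0
```

```bash
python3 -c "
from h import *
plan([.5336,.1175,.132],1.733)"
```

```text
t 24.95 p [0.517  0.0349 0.2315] rv [ 1.7309e+00 -1.1000e-03 -3.1381e+00] F [ 0.61 -0.49 -0.72] M [-0.02  -0.098 -0.027] gap 0.608 gf 0.0
xyz [0.3152 0.1196 0.398 ] rot [-0.0011 -0.0004 -0.0007] q [-0.15 -0.09  1.86  0.    1.37 -0.31]
```

jog_arm([
  {"xyz": [0.17,0.065,0],"rotation": [0,0,0]},
  {"xyz": [0.315,0.12,0],"rotation": [0,0,0]},
  {"xyz": [0.315,0.12,0],"rotation": [0,0,0]},
  {"xyz": [0.315,0.12,0],"rotation": [0,0,0]},
  {"xyz": [0.315,0.12,0],"rotation": [0,0,0]},
  {"xyz": [0.315,0.12,0],"rotation": [0,0,0]},
  {"xyz": [0.315,0.12,0.15],"rotation": [0,0,0]},
  {"xyz": [0.315,0.12,0.3],"rotation": [0,0,0]},
  {"xyz": [0.315,0.12,0.36],"rotation": [0,0,0]},
  {"xyz": [0.315,0.12,0.39],"rotation": [0,0,0]},
  {"xyz": [0.315,0.12,0.4],"rotation": [0,0,0]},
  {"xyz": [0.315,0.12,0.41],"rotation": [0,0,0]},
  {"xyz": [0.315,0.12,0.41],"rotation": [0,0,0]},
  {"xyz": [0.315,0.12,0.41],"rotation": [0,0,0]},
  {"xyz": [0.315,0.12,0.41],"rotation": [0,0,0]},
], fingers=255)

```text
clock: 26.45
ee_pos: [0.5357, 0.1174, 0.132]
orientation: [0.648, 0.761, 0.0, 0.001]
ft_force: [-0.7, 0.1, -0.0]
finger_gap: 0.002
grasp_force: 0.0
```

jog_arm([
  {"xyz": [0,0,0.006],"rotation": [0,0,0]},
  {"xyz": [0,0,0.012],"rotation": [0,0,0]},
  {"xyz": [0,0,0.018],"rotation": [0,0,0]},
  {"xyz": [0,0,0.018],"rotation": [0,0,0]},
])

```text
clock: 26.85
ee_pos: [0.5349, 0.1173, 0.1263]
orientation: [0.648, 0.761, -0.0, -0.0]
ft_force: [-0.7, 0.3, -0.4]
finger_gap: 0.005
grasp_force: 0.0
```

jog_arm([
  {"xyz": [0,0,0.003],"rotation": [0,0,0]},
  {"xyz": [0,0,0.005],"rotation": [0,0,0]},
  {"xyz": [0,0,0.005],"rotation": [0,0,0]},
])

```text
clock: 27.15
ee_pos: [0.5352, 0.1173, 0.1258]
orientation: [0.648, 0.761, -0.0, -0.0]
ft_force: [-2.1, 0.2, 4.7]
finger_gap: 0.004
grasp_force: 1.9
```

jog_arm([
  {"xyz": [0,0,-0.004],"rotation": [0,0,0]},
  {"xyz": [0,0,-0.008],"rotation": [0,0,0]},
  {"xyz": [0,0,-0.18],"rotation": [0,0,0]},
  {"xyz": [0,0,-0.36],"rotation": [0,0,0]},
  {"xyz": [-0.17,-0.065,-0.38],"rotation": [0,0,0]},
  {"xyz": [-0.34,-0.13,-0.38],"rotation": [0,0,0]},
  {"xyz": [-0.51,-0.19,-0.38],"rotation": [0,0,0]},
  {"xyz": [-0.63,-0.236,-0.38],"rotation": [0,0,0]},
  {"xyz": [-0.63,-0.236,-0.38],"rotation": [0,0,0]},
  {"xyz": [-0.63,-0.236,-0.24],"rotation": [0,0,0]},
  {"xyz": [-0.63,-0.236,-0.1],"rotation": [0,0,0]},
  {"xyz": [-0.63,-0.236,-0.06],"rotation": [0,0,0]},
  {"xyz": [-0.63,-0.236,-0.04],"rotation": [0,0,0]},
  {"xyz": [-0.63,-0.236,-0.03],"rotation": [0,0,0]},
  {"xyz": [-0.63,-0.236,-0.02],"rotation": [0,0,0]},
  {"xyz": [-0.63,-0.236,-0.016],"rotation": [0,0,0]},
  {"xyz": [-0.63,-0.236,-0.016],"rotation": [0,0,0]},
  {"xyz": [-0.63,-0.236,-0.016],"rotation": [0,0,0]},
])

```text
clock: 28.95
ee_pos: [0.5024, -0.0477, 0.13]
orientation: [0.648, 0.761, 0.0, 0.0]
ft_force: [-0.3, 0.1, 0.2]
finger_gap: 0.004
grasp_force: 0.0
```

jog_arm([
  {"xyz": [0,0,0.006],"rotation": [0,0,0]},
  {"xyz": [0,0,0.01],"rotation": [0,0,0]},
  {"xyz": [0,0,0.01],"rotation": [0,0,0]},
  {"xyz": [0,0,0.01],"rotation": [0,0,0]},
])

```text
clock: 29.35
ee_pos: [0.502, -0.0476, 0.1269]
orientation: [0.648, 0.761, -0.0, -0.0]
ft_force: [0.1, 0.4, -0.2]
finger_gap: 0.004
grasp_force: 0.0
```

jog_arm([
  {"xyz": [0,0,0.004],"rotation": [0,0,0]},
  {"xyz": [0,0,0.008],"rotation": [0,0,0]},
  {"xyz": [0,0,0.008],"rotation": [0,0,0]},
])

```text
clock: 29.65
ee_pos: [0.5022, -0.0477, 0.1257]
orientation: [0.648, 0.761, -0.0, 0.0]
ft_force: [-2.8, -0.1, 4.6]
finger_gap: 0.007
grasp_force: 2.5
```

Both pads are firm: about 0.45 mm of yield at 5 N, roughly half the earlier amount. Now I'll release gently and retreat.

jog_arm([
  {"xyz": [0,0,-0.004],"rotation": [0,0,0]},
  {"xyz": [0,0,-0.008],"rotation": [0,0,0]},
  {"xyz": [0,0,-0.18],"rotation": [0,0,0]},
  {"xyz": [0,0,-0.36],"rotation": [0,0,0]},
  {"xyz": [0,-0.2,-0.45],"rotation": [0,0,0]},
  {"xyz": [0,-0.4,-0.45],"rotation": [0,0,0]},
  {"xyz": [0,-0.55,-0.45],"rotation": [0,0,0]},
  {"xyz": [0,-0.55,-0.45],"rotation": [0,0,0]},
  {"xyz": [0,-0.55,-0.45],"rotation": [0,0,0]},
  {"xyz": [0,-0.55,-0.45],"rotation": [0,0,0]},
  {"xyz": [0,-0.55,-0.45],"rotation": [0,0,0]},
])

```text
clock: 30.75
ee_pos: [0.367, -0.0694, 0.2373]
orientation: [0.648, 0.762, -0.0, -0.001]
ft_force: [-0.1, -0.1, 0.9]
finger_gap: 0.004
grasp_force: 0.0
```

```bash
python3 pads.py
```

```text
t 30.75 p [ 0.367  -0.0694  0.2373] rv [ 1.7318e+00 -8.0000e-04 -3.1408e+00] F [-0.1  -0.13  0.89] M [-0.066 -0.088  0.002] gap 0.004 gf 0.0
pad 59 [0.5334 0.1174 0.1252] 0.001
pad 61 [ 0.5024 -0.0474  0.1249] 0.001
disc [0.00078679 0.00171717 0.11830664] 1351
bar 151 [0.51872754 0.03529176 0.18366489] ((0.518851637840271, 0.035191308706998825), (0.015904737636446953, 0.05568159371614456), 11.455255508422852) -1.365777515222475
```

```bash
python3 -c "
from rig import *
print(close_job())"
```

```text
the job is handed in; nothing more can be done
None
```

I handed the job in: the nut is about 1.25 rad tighter, an estimated nip of 10–25° (inferred from pad stiffness, not measured directly). The last presses, left then right, were firm at about 5 N, the disc is level, the gripper is clear, and I got no verdict back.

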